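# Weigh a sealed reagent cartridge and sort full from spent

### The job

Take the reagent cartridge out of the grey dock, set it upright and gently on the empty pan of the balance and let go until the beam has come to rest. If it outweighs the brass weight it is still good and belongs in the blue bay; if it is lighter it is spent and belongs in the red bay: take it again by its two ends, lower it between the bay's walls right down to the floor before letting go, and leave it standing there, not sticking out of the bay's ends. Do not tip the cartridge over or disturb the other things on the bench.

Things in the scene. Friction and masses are not known exactly. Their poses are not given: they have to be found in the camera images.
- cartridge: sealed reagent cartridge, an opaque white block with teal bands and three black dots on top, 58 (x, length) x 34 (y, width) x 40 (z, height) mm, 0.1 to 0.32 kg (unknown). Origin: centre of its underside; z up. It starts standing in the grey dock, x along the dock's x.
- dock: grey holder fixed on the bench; origin under its centre. Floor plate 100 x 50 x 6 mm; two cheeks at x = -38 and +38 mm (8 thick, 44 wide, tops 56 mm above the bench) stand 5 mm from the cartridge's short ends: no room for fingers there. Its long sides (y) are open, so here the cartridge is taken across its 34 mm width.
- bay_keep: blue bay fixed on the bench; origin under its centre. Floor 80 (x) x 62 (y) x 6 mm; side walls 8 mm thick, inner faces at y = -22 and +22 mm, 80 mm long, tops 56 mm above the bench; ends (x) open. The cartridge stands in it lengthwise along x (either way round), underside 6 mm above the origin, held by its two short ends (58 mm apart): no room for fingers beside its long sides.
- bay_return: red bay fixed on the bench, for spent cartridges to send back; the same shape, origin and axes as the blue bay.
- balance: white balance fixed on the bench; origin under centre of its 110 (x) x 300 (y) x 20 mm base. Blue beam along y turns about x; red pointer to 140 mm above bench. Level steel pans, radius 48 mm, slide up and down: empty load pan at y = -110 mm; at y = +110 mm one with a fixed 0.20 kg brass weight (40 dia x 48 mm). No spring: it tips to one stop or the other, wherever the part stands on the pan.
- pan_top (a point): centre of the load pan's top face, 5 mm thick disc; moves with the pan; 104 mm above the bench when the pan is up (empty, or load lighter than the brass weight), 76 mm when down (load heavier). Same axes as the balance.
- weight_pan_top (a point): centre of the other pan's top face, under the brass weight: 76 mm above the bench when the load pan is up, 104 mm when it is down.
- beam (a joint): beam angle, rad: 0 with the load pan fully up (empty or lighter load), 0.13 level, 0.26 with the load pan fully down (load heavier than the brass weight). Damped: a load heavier by 10 percent takes about 1.5 s to tip it, a much heavier one under 0.5 s.
- bottle_clear: clear glass bottle with orange cap, 72 dia x 150 tall mm, loose bystander; origin: centre of its underside.
- bottle_amber: amber bottle with white cap, 52 dia x 100 tall mm, loose bystander; origin: centre of its underside.
- tipbox_coral: pipette tip box, white with coral lid, 82 (x) x 120 (y) x 62 tall mm, loose bystander; origin: centre of its underside.
- tipbox_teal: pipette tip box, white with teal lid, 82 (x) x 120 (y) x 62 tall mm, loose bystander; origin: centre of its underside.
- microplate: white 96-well plate, 86 (x) x 128 (y) x 14 tall mm, loose bystander; origin: centre of its underside.
- trough: white open reagent trough, 45 (x) x 130 (y) x 30 tall mm, loose bystander; origin: centre of its underside.
- timer: black bench timer, 60 x 60 x 18 tall mm, loose bystander; origin: centre of its underside.
Things that resemble listed ones, but are neither listed nor needed, are in the scene too. What is shaped like the cartridge but orange or pink is not meant.

How it is judged (in metres and radians):
On the way, in this order (a step that is already met when the one before it is completed fails the run):
1. the cartridge stands on the load pan, let go, and the beam is at rest (horizontal distance between cartridge and pan_top below 0.035 m and z of cartridge in the frame of pan_top between -0.005 and 0.005 m and angle between cartridge's own z axis and vertical below 0.15 rad and contact force between cartridge and the fingers below 0.05 N and velocity of joint beam between -0.04 and 0.04 rad/s), for 0.3 s.
2. the cartridge is lowered into a bay, its underside less than 9 mm above the bay's floor, while the fingers still hold it (contact force between cartridge and the fingers above 0.5 N and ((x of cartridge in the frame of bay_keep between -0.013 and 0.013 m and y of cartridge in the frame of bay_keep between -0.009 and 0.009 m and z of cartridge in the frame of bay_keep below 0.015 m) or (x of cartridge in the frame of bay_return between -0.013 and 0.013 m and y of cartridge in the frame of bay_return between -0.009 and 0.009 m and z of cartridge in the frame of bay_return below 0.015 m))).
At the end, for the whole second after the job is handed in: Cartridge upright, released, at rest on the floor of the right bay (underside within 3 mm of it, centre within 13 mm of the bay's lengthwise): blue if it outweighs the 0.20 kg brass weight, red if lighter (within 10 percent either is accepted) (((x of cartridge in the frame of bay_keep between -0.013 and 0.013 m and y of cartridge in the frame of bay_keep between -0.009 and 0.009 m and z of cartridge in the frame of bay_keep below 0.009 m and contact force between cartridge and bay_keep above 1.77 N) or (x of cartridge in the frame of bay_return between -0.013 and 0.013 m and y of cartridge in the frame of bay_return between -0.009 and 0.009 m and z of cartridge in the frame of bay_return below 0.009 m and contact force between cartridge and bay_return between 0.5 and 2.16 N)) and angle between cartridge's own z axis and vertical below 0.08 rad and linear speed of cartridge below 0.01 m/s and contact force between cartridge and the fingers below 0.05 N); the robot touches nothing.
It fails at once if the cartridge is tipped over (more than 40 degrees) (angle between cartridge's own z axis and vertical above 0.7 rad).
It fails at once if the balance is pushed or struck with more than 25 N (contact force between balance and anything else above 25 N).
It fails at once if another thing on the bench is moved more than 30 mm (distance of any of bottle_clear, bottle_amber, tipbox_coral, tipbox_teal, microplate, trough, timer from where it was at the start of the episode above 0.03 m).
It also fails if it takes over 61 s, if anything falls off the work surface, if the arm or the gripper's body presses on something with over 40 N, if the wrist force passes 120 N, or if a joint passes its speed limit or range.

### The arm

A 6-joint arm with a two-finger parallel gripper is mounted at the origin on the work surface. World frame = base frame: x ahead of the robot, y to its left, z up, the work surface at z = 0. Lengths are in mm, angles in rad, forces in N, time in s.
With the tool pointing down it reaches from about 325 to 750 mm from the base axis. Payload 7.6 kg.
Tool frame: the origin (TCP) lies on the centre line of the jaws, within the pads' length; the fingertips stand 11 mm ahead of it and the grasp point (between the pads) lies 8 mm behind it; z points along the fingers, y is the line along which they close (so a half turn about z gives the same grasp; the last joint's range is limited). The gripper opens to 85 mm and grips with 20 to 120 N. Pads are 22 mm wide; open, the fingers measure 114 mm over their backs; the gripper's body (76 mm by 85 mm) begins 54 mm behind the grasp point. The pads swing forward as they close: fully open they stand 13 mm farther back than shut.
Start: joints at [1.137, 0.052, 1.401, -0, 1.689, -0.07], TCP at [186.794, 490.665, 242.323] pointing down, gripper open.
Joint ranges: [-2.9, 2.9], [-0.91, 2.17], [0.12, 2.37], [-1.06, 4.2], [0.26, 2.73], [-2.93, 2.93]. Speed limits (rad/s): [2.57, 2.57, 3.01, 3.14, 3.14, 3.14].

### API

Orientations are given as a unit quaternion [w, x, y, z].
In Python, from plant import robot gives the robot as it stands.
- The arm moves only by the tool send_rows, never from a script. Its argument "plan" is a list of rows, each a list of 7 numbers: the turn, a rotation vector about the tool's x, y, z in degrees, then the shift along the tool's x, y, z in cm, then the closure, from -1 (fully open) to 1 (shut). In form: [[ax, ay, az, tx, ty, tz, jaw], ...]. A call has 1 to 20 rows; each row is the pose to reach, as a shift and turn from the pose commanded when the call began, along the tool's axes at that moment; what a row does not reach only later rows make up. A row lasts 1/8 s, in which the tool goes at most 62.5 mm and 10.7 degrees, less where a joint would pass 70% of its speed; a pose out of reach is approached as far as the arm can. A call with a gripper value outside its range is refused whole. The fingers move at their own pace and stop on an object; "newtons" is the grip in N (left out, the last holds). Time passes only in rows, so rows that repeat a pose let the fingers close. It gives the time, the measured TCP pose, the force, the opening and the grip force at its end, in the units of the state.
- robot.sense(): the state, without advancing time (a new reading comes with each control period).
- robot.get_image(name): name is "scene" or "top" or "wrist"; returns a dict with "color" (480x640x3 uint8, blue, green, red), "range_z" (480x640 float32, mm along the optical axis (not along the pixel's ray), 0 where there is no reading), "fx", "fy", "cx", "cy" (pixels), "pose" (4x4, takes a point from camera to world coordinates); the wrist camera has in their place "mount" (4x4, takes a point from camera to tool coordinates, whose origin is the TCP and whose axes are the flange's). Camera axes: x right, y up, looking along -z (the intrinsics and any distortion apply to the point x, -y, -z); pixel columns grow to the right and rows downward; lengths in mm; the calibration is good to about 2 mm. A picture is of the moment at which its call begins: read the wrist's pose just before it.
- robot.job_done(): hands the job in; it is judged then, once.
Trained networks look in a picture, given as the dict that the camera call returned (one of the last four; its "shot" number tells which), for a name from the list of things; names that differ only in an ending like _2 or _b are one class to them, and where a whole thing is asked for, a point or a joint stands for the part that bears it (a point fixed in the world has none). Each returns a list of dicts, best first, with "conf" (0 to 1); they miss things now and then, are a little off and sometimes report something else, mostly with a low value. They report only what shows in the picture. A call takes as long as a camera call. They do not tell look-alikes from the thing itself.
- robot.find_in(picture, label): "bbox" ([left, top, width, height] in pixels, round what is visible of it).
The state is a dict: "time": time; "joints": joint angles; "qvel": joint speeds; "joint_torque": joint torques, N m; "position": TCP position; "eef_rot": TCP orientation; "contact_force": force on the tool from outside, world axes, zero at the start; "moment": the same for the moment, N m; "opening": opening from 0.0 (shut) to 1.0 (fully open); "grasp_force": force on a finger pad.
Only numpy, scipy, OpenCV 4.12 (cv2) and the standard library are available. Lean on these libraries where they do the work, as an engineer would, in place of code of your own. Each camera call takes 0.05 s, during which the arm holds its last target. There are 200 camera calls.

## Working session

There is one attempt and no reset: what is moved stays moved. The work goes in short steps, Python scripts to look and compute and a tool call to move; the robot and the scene stay as the last step left them, time stands still between calls to the robot, and variables do not carry over. Pictures are saved under pics/ and viewed, at most 10 in all, crops included, and the job is handed in when it is done.

Besides the shell and the picture viewer there is one more tool, called after "Request:" as a command line: name --pt "numbers of a row" for each row, then --argument value for the rest. send_rows: Moves the arm, as the interface text tells. Its arguments: {"type":"object","properties":{"plan":{"type":"array"},"newtons":{"type":"number"}},"required":["plan"]}

```bash
mkdir -p pics; ls; python3 - <<'E'
from plant import robot
import cv2,numpy as np
s=robot.sense();print(s['time'],s['position'],s['eef_rot'],s['opening'])
ims={}
for n in ("top","scene"):
    im=robot.get_image(n);ims[n]=im
    print(n,im['fx'],im['fy'],im['cx'],im['cy'],np.round(im['pose'],3).tolist(),[k for k in im])
    cv2.imwrite(f'pics/{n}0.png',im['color']);np.savez(f'{n}0.npz',**{k:v for k,v in im.items()})
    for l in ("cartridge","dock","bay_keep","bay_return","balance","pan_top"):
        try: print(l,[(np.round(d['bbox']).tolist(),round(d['conf'],2)) for d in robot.find_in(im,l)][:4])
        except Exception as e: print(l,e)
E
```

```text
pics
0.0 [186.6624817  490.38579121 241.47766486] [-1.93249648e-04  1.80893374e-01  9.83502406e-01 -7.53855325e-04] 0.9976644916294823
top 624.4366763187534 624.4366763187534 322.3629575370272 233.80527692993752 [[-0.007, 0.991, -0.136, 386.938], [-1.0, -0.006, 0.008, -6.013], [0.007, 0.136, 0.991, 1527.15], [0.0, 0.0, 0.0, 1.0]] ['color', 'range_z', 'fx', 'fy', 'cx', 'cy', 'pose', 'shot']
cartridge [([415.0, 272.0, 21.0, 20.0], 0.94), ([460.0, 276.0, 25.0, 27.0], 0.71), ([507.0, 271.0, 25.0, 23.0], 0.68), ([284.0, 206.0, 41.0, 43.0], 0.67)]
dock [([455.0, 267.0, 35.0, 50.0], 0.79)]
bay_keep [([213.0, 271.0, 34.0, 35.0], 0.8), ([171.0, 173.0, 55.0, 33.0], 0.33)]
bay_return [([151.0, 242.0, 33.0, 44.0], 0.68), ([280.0, 307.0, 55.0, 41.0], 0.68), ([464.0, 172.0, 42.0, 29.0], 0.66)]
balance [([283.0, 185.0, 134.0, 72.0], 0.92)]
pan_top [([377.0, 186.0, 44.0, 41.0], 0.58)]
scene 590.3000743946226 590.3000743946226 318.65706439320667 243.67383560303242 [[0.672, -0.431, 0.603, 1544.625], [0.741, 0.415, -0.529, -876.978], [-0.022, 0.802, 0.598, 1069.934], [0.0, 0.0, 0.0, 1.0]] ['color', 'range_z', 'fx', 'fy', 'cx', 'cy', 'pose', 'shot']
cartridge [([139.0, 321.0, 28.0, 24.0], 0.96), ([221.0, 274.0, 20.0, 26.0], 0.58), ([178.0, 289.0, 22.0, 17.0], 0.43)]
dock [([174.0, 284.0, 30.0, 42.0], 0.61), ([333.0, 204.0, 35.0, 29.0], 0.19)]
bay_keep [([333.0, 204.0, 34.0, 29.0], 0.76)]
bay_return [([383.0, 193.0, 31.0, 28.0], 0.81)]
balance [([267.0, 234.0, 100.0, 99.0], 0.65)]
pan_top [([271.0, 271.0, 36.0, 30.0], 0.98)]
```

```bash
python3 - <<'E'
import cv2
a=cv2.imread('pics/top0.png')[140:370,120:560]
cv2.imwrite('pics/topc.png',cv2.resize(a,None,fx=1.8,fy=1.8,interpolation=cv2.INTER_CUBIC))
E
```

```text
(no output)
```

View pics/topc.png

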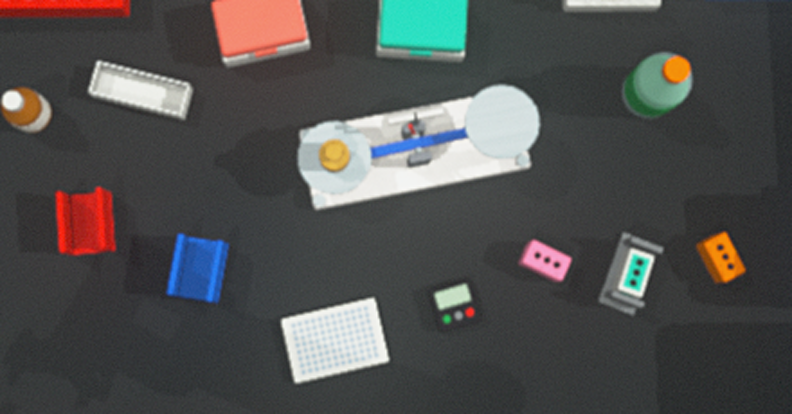

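View pics/scene0.png

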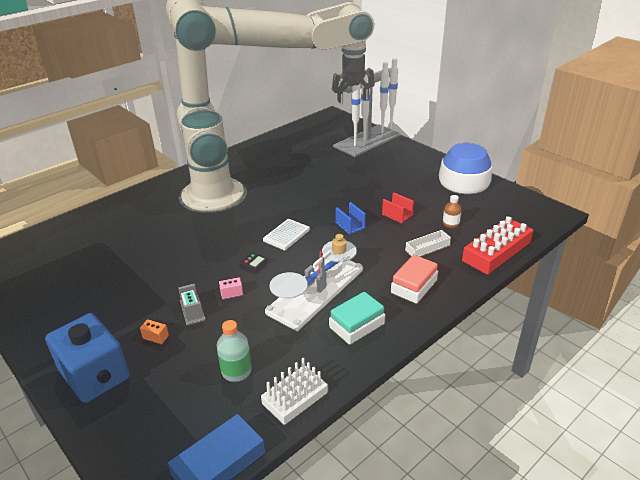

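The top view shows the white block with teal bands in the grey dock at (472,290). Its look-alikes are pink at (424,284) and orange at (519,283). Only the one in the dock is white and teal, so it is the cartridge. The blue bay is at (230,289), the red bay at (167,263), the empty pan at (399,207) and the brass weight at (305,226).

```bash
cat > h.py <<'E'
import numpy as np,cv2
def cloud(im,pose):
    v,u=np.mgrid[0:480,0:640]; z=im['range_z'].astype(float)
    p=np.stack([(u-im['cx'])/im['fx']*z,-(v-im['cy'])/im['fy']*z,-z,np.ones_like(z)],-1)
    w=(p@np.asarray(pose).T)[...,:3]; w[z<=0]=np.nan
    return w
def rect(pts):
    (c,s,a)=cv2.minAreaRect(np.float32(pts[:,:2])); 
    if s[0]<s[1]: s=s[::-1];a+=90
    return np.round(c,1),np.round(s,1),round((a+90)%180-90,1)
def proj(im,pose,P):
    q=np.linalg.inv(pose)@np.append(P,1); return im['cx']-im['fx']*q[0]/q[2], im['cy']+im['fy']*q[1]/q[2]
E
python3 - <<'E'
from h import *
for n,R in (("top",dict(cart=(460,276,25,27),dock=(450,262,45,57),blue=(208,266,46,46),red=(147,238,44,50),bal=(280,180,142,78),pan=(375,184,48,46))),
 ("scene",dict(cart=(178,287,24,20),dock=(172,280,36,48),blue=(330,200,40,36),red=(380,190,37,34),bal=(262,230,108,102),pan=(268,268,42,34)))):
    d=np.load(n+'0.npz');w=cloud(d,d['pose'])
    for k,(x,y,a,b) in R.items():
        p=w[y:y+b,x:x+a].reshape(-1,3);p=p[~np.isnan(p[:,0])]
        h=np.histogram(p[:,2],bins=np.arange(-10,160,10))[0]
        print(n,k,h.tolist())
        for lo,hi in ((12,30),(30,42),(42,49),(49,70),(70,95),(95,112)):
            q=p[(p[:,2]>lo)&(p[:,2]<hi)]
            if len(q)>15: print('   ',lo,hi,len(q),np.round(np.median(q,0),1),*rect(q))
E
```

```text
top cart [45, 136, 43, 28, 48, 277, 93, 5, 0, 0, 0, 0, 0, 0, 0, 0]
    12 30 51 [ 469.2 -362.7   21.8] [ 462.7 -367.7] [71.1 36.6] -42.7
    30 42 59 [ 453.6 -362.6   36.8] [ 454.4 -375. ] [66.3 36.3] -23.4
    42 49 223 [ 453.3 -373.5   46.3] [ 454.2 -375.1] [63.6 34.8] -19.5
    49 70 141 [ 455.5 -374.7   51.1] [ 452.9 -374. ] [80.3 35.6] -27.3
top dock [627, 1221, 88, 43, 66, 309, 184, 20, 0, 0, 0, 0, 0, 0, 0, 0]
    12 30 86 [ 455.8 -362.9   20.4] [ 450.6 -368.7] [87.6 45.5] -24.3
    30 42 81 [ 447.  -365.1   36.8] [ 451.6 -371.2] [81.7 42.8] -22.1
    42 49 246 [ 451.1 -373.    46.3] [ 452.6 -371.8] [83.4 41.3] -21.7
    49 70 252 [ 450.9 -373.2   53.3] [ 452.3 -373.7] [85.3 45.1] -21.8
top blue [469, 1121, 142, 34, 39, 40, 215, 37, 0, 0, 0, 0, 0, 0, 0, 0]
    12 30 100 [465.4 214.8  16.4] [463.4 195.6] [84.5 64.4] -7.0
    30 42 45 [462.4 219.5  36.4] [460.2 200.2] [76.9 53.9] -10.2
    42 49 26 [460.7 183.8  45.3] [460.6 200.2] [77.9 53.6] -9.4
    49 70 260 [461.1 219.9  56.4] [461.6 204. ] [79.7 61.4] -10.0
top red [487, 1109, 137, 65, 65, 77, 226, 26, 0, 0, 0, 0, 0, 0, 0, 
[... 2514 characters left out ...]
91 [ 794.6 -128.7   35.5] [ 698.2 -133.4] [251.9 169.7] -20.4
    42 49 88 [ 800.7 -131.3   45.9] [711.8 -83. ] [267.6  87.5] -25.2
    49 70 1181 [ 783.3 -103.6   62.3] [714.4 -82.5] [257.5 118.3] -15.1
    70 95 584 [619.7   6.3  77.2] [666.3 -65.7] [299.5 142.7] -40.8
    95 112 922 [ 641.4 -187.3  105.4] [ 615.1 -104.5] [282.6  96.7] -71.5
scene pan [113, 229, 59, 169, 2, 0, 6, 25, 38, 1, 14, 756, 11, 0, 0, 0]
    12 30 228 [ 624.3 -146.4   21.6] [ 588.  -136.8] [106.5  92.3] -42.6
    49 70 31 [ 609.2 -101.7   63.8] [ 620.5 -110.7] [45.7 11.3] -41.3
    70 95 39 [ 609.7 -102.9   72.6] [ 618.7 -110.4] [51.9 13.5] -41.6
    95 112 781 [ 645.5 -195.   105.4] [ 643.7 -193.5] [96.5 94.9] 1.2
```

```bash
cat >> h.py <<'E'
def rows(cmd,*targets):
    """cmd, targets: (x,y,z mm, yaw deg of tool y). prints az, tx,ty,tz(cm) relative to cmd"""
    a=np.radians(cmd[3]);ex=np.array([-np.sin(a),np.cos(a)]);ey=np.array([np.cos(a),np.sin(a)])
    for t in targets:
        d=np.subtract(t[:2],cmd[:2]); print('az %.1f  t %.2f %.2f %.2f'%(-(t[3]-cmd[3]),d@ex/10,d@ey/10,-(t[2]-cmd[2])/10))
E
python3 -c "
from h import *
rows((186.8,490.7,242.3,69.15),(430,100,242,69.15),(453.3,-373,220,68.5))"
```

```text
az -0.0  t -36.63 -27.86 0.03
az 0.7  t -55.65 -71.23 2.23
```

Request:
send_rows --pt "0 0 0 -36.6 -27.9 0 -1" --pt "0 0 0 -36.6 -27.9 0 -1" --pt "0 0 0 -36.6 -27.9 0 -1" --pt "0 0 0 -36.6 -27.9 0 -1" --pt "0 0 0 -36.6 -27.9 0 -1" --pt "0 0 0 -36.6 -27.9 0 -1" --pt "0 0 0 -36.6 -27.9 0 -1" --pt "0 0 0.7 -55.6 -71.2 2.2 -1" --pt "0 0 0.7 -55.6 -71.2 2.2 -1" --pt "0 0 0.7 -55.6 -71.2 2.2 -1" --pt "0 0 0.7 -55.6 -71.2 2.2 -1" --pt "0 0 0.7 -55.6 -71.2 2.2 -1" --pt "0 0 0.7 -55.6 -71.2 2.2 -1" --pt "0 0 0.7 -55.6 -71.2 2.2 -1" --pt "0 0 0.7 -55.6 -71.2 2.2 -1" --pt "0 0 0.7 -55.6 -71.2 2.2 -1" --pt "0 0 0.7 -55.6 -71.2 2.2 -1" --pt "0 0 0.7 -55.6 -71.2 2.2 -1"

```text
time: 2.95
position: [453.4, -371.5, 221.0]
eef_rot: [0.0, 0.186, 0.983, -0.0]
contact_force: [-0.5, 0.0, 0.5]
opening: 1.001
grasp_force: 0.0
```

```bash
cat >> h.py <<'E'
from scipy.spatial.transform import Rotation as Rn
def wrist(robot,fn):
    s=robot.sense();im=robot.get_image('wrist')
    q=s['eef_rot'];T=np.eye(4);T[:3,:3]=Rn.from_quat([q[1],q[2],q[3],q[0]]).as_matrix();T[:3,3]=s['position']
    pose=T@im['mount'];cv2.imwrite(fn,im['color']);print(s['time'],np.round(s['position'],1),np.round(q,4))
    return im,pose,cloud(im,pose)
E
python3 - <<'E'
from h import *
from plant import robot
im,pose,w=wrist(robot,'pics/w1.png')
print([(d['bbox'],d['conf']) for d in robot.find_in(im,'cartridge')], np.round(im['mount'],2).tolist())
p=w.reshape(-1,3);c=im['color'].reshape(-1,3).astype(int)
near=(np.hypot(p[:,0]-453,p[:,1]+373)<60)
for lo,hi in ((42,50),(51,62)):
    m=near&(p[:,2]>lo)&(p[:,2]<hi);print(lo,m.sum(),np.median(p[m],0) if m.any() else '',rect(p[m]) if m.sum()>9 else '')
m=near&(p[:,2]>40)&(p[:,2]<50)&((c.max(1)>170)|((c[:,1]-c[:,2])>50));print(m.sum(),rect(p[m]))
np.savez('w1.npz',pose=pose,**{k:im[k] for k in('range_z','fx','fy','cx','cy','color')})
E
```

```text
2.95 [ 453.4 -371.5  221. ] [ 4.000e-04  1.862e-01  9.825e-01 -1.000e-04]
[([294.6, 191.6, 40.1, 61.4], 0.75), ([183.2, 247.8, 68.8, 62.7], 0.75), ([395.9, 170.8, 78.4, 44.3], 0.55)] [[0.0, 0.97, 0.26, 66.69], [1.0, -0.0, -0.0, -1.54], [-0.0, 0.26, -0.97, -131.49], [0.0, 0.0, 0.0, 1.0]]
42 2306 [ 450.84033387 -372.8431853    46.17637754] (array([ 449.6, -370.9]), array([77.7, 43.5]), -21.9)
51 878 [ 425.68777252 -371.46146917   55.50768221] (array([ 452.7, -372.6]), array([84.2, 43.1]), -21.4)
1962 (array([ 451.9, -373.6]), array([57.9, 33.5]), -20.7)
```

View pics/w1.png

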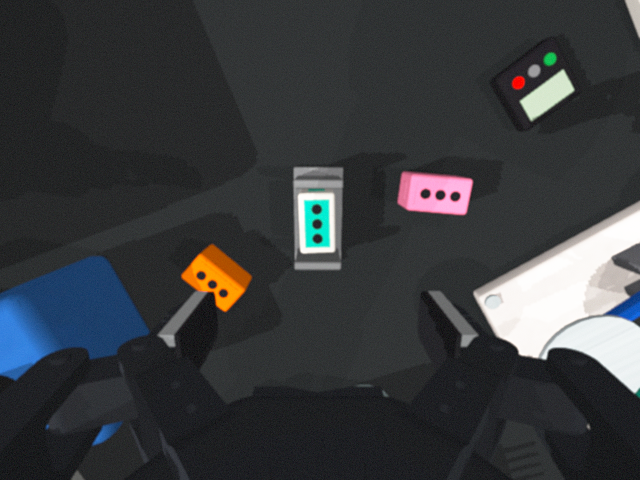

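```bash
python3 - <<'E'
from h import *
cv2.imwrite('pics/w1c.png',cv2.resize(cv2.imread('pics/w1.png')[130:330,160:500],None,fx=2,fy=2))
rows((453.3,-373,220,68.5),(452.5,-373,110,68.6),(452.5,-373,24,68.6))
E
```

```text
az -0.1  t 0.07 -0.03 11.00
az -0.1  t 0.07 -0.03 19.60
```

View pics/w1c.png

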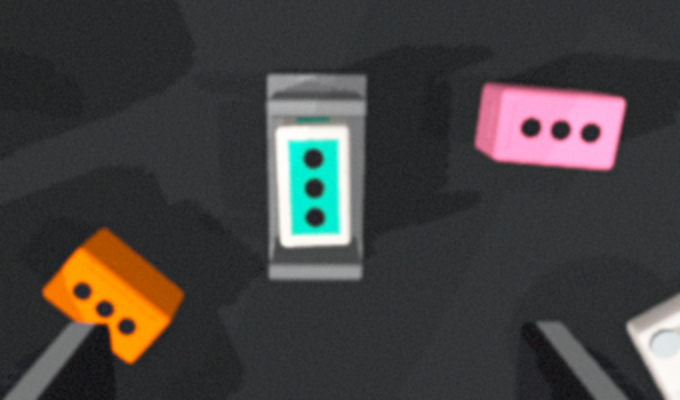

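The crop confirms it. The white and teal block with three black dots stands between the grey cheeks at about (317,222) of the wrist picture. The pink block (435,193) and the orange one (216,278) are not meant.

Request:
send_rows --pt "0 0 0 0.1 0 6 -0.4" --pt "0 0 0 0.1 0 11 -0.4" --pt "0 0 0 0.1 0 15 -0.4" --pt "0 0 0 0.1 0 18 -0.4" --pt "0 0 0 0.1 0 19.6 -0.4" --pt "0 0 0 0.1 0 19.6 -0.4" --pt "0 0 0 0.1 0 19.6 -0.4" --newtons 30

```text
time: 3.92
position: [453.0, -372.8, 26.1]
eef_rot: [0.001, 0.187, 0.982, -0.001]
contact_force: [-0.8, 0.6, -0.7]
opening: 0.703
grasp_force: 0.0
```

Request:
send_rows --pt "0 0 0 0 0 0 1" --pt "0 0 0 0 0 0 1" --pt "0 0 0 0 0 0 1" --pt "0 0 0 0 0 0 1" --pt "0 0 0 0 0 0 1" --pt "0 0 0 0 0 0 1"

```text
time: 4.68
position: [452.8, -372.7, 25.7]
eef_rot: [0.001, 0.187, 0.982, -0.0]
contact_force: [0.2, 1.1, 6.8]
opening: 0.394
grasp_force: 31.3
```

```bash
python3 -c "
from h import *
rows((452.5,-373,24,68.5),(452.5,-373,180,68.5),(643.5,-194,180,68.5))"
```

```text
az -0.0  t 0.00 0.00 -15.60
az -0.0  t -11.21 23.65 -15.60
```

Request:
send_rows --pt "0 0 0 0 0 -2 1" --pt "0 0 0 0 0 -6 1" --pt "0 0 0 0 0 -11 1" --pt "0 0 0 0 0 -15.6 1" --pt "0 0 0 0 0 -15.6 1"

```text
time: 5.3
position: [453.4, -373.4, 185.9]
eef_rot: [0.004, 0.187, 0.982, -0.002]
contact_force: [-0.1, 0.4, -3.2]
opening: 0.395
grasp_force: 30.5
```

Request:
send_rows --pt "0 0 0 -2.2 4.7 0 1" --pt "0 0 0 -4.8 10 0 1" --pt "0 0 0 -7.5 15.8 0 1" --pt "0 0 0 -9.7 20.5 0 1" --pt "0 0 0 -11.2 23.6 0 1" --pt "0 0 0 -11.2 23.6 0 1" --pt "0 0 0 -11.2 23.6 0 1"

```text
time: 6.18
position: [642.2, -194.0, 178.8]
eef_rot: [-0.001, 0.187, 0.982, 0.0]
contact_force: [-0.1, -0.9, -2.1]
opening: 0.394
grasp_force: 30.7
```

```bash
python3 - <<'E'
from h import *
from plant import robot
s=robot.sense();print(s['position'],s['eef_rot'],s['contact_force'],s['opening'])
for n in('top','scene'):
    im=robot.get_image(n);w=cloud(im,im['pose'])
    p=w.reshape(-1,3);cv2.imwrite(f'pics/{n}2.png',im['color'])
    for lo,hi in((100,110),(155,190),(196,206)):
        m=(np.hypot(p[:,0]-643,p[:,1]+194)<62)&(p[:,2]>lo)&(p[:,2]<hi)
        if m.sum()>9: print(n,lo,m.sum(),np.round(np.median(p[m],0),1),np.round(p[m].min(0)),np.round(p[m].max(0)),*rect(p[m]))
E
```

```text
[ 642.19160589 -194.01127944  178.76864376] [-1.36979767e-03  1.87000835e-01  9.82358798e-01  4.86435570e-05] [-0.13048127 -0.92346214 -2.0661909 ] 0.39440510860037037
top 100 383 [ 617.  -192.8  105. ] [ 596. -242.  100.] [ 655. -160.  110.] [ 621.5 -200.3] [74.2 53.6] 76.4
top 155 56 [ 616.9 -180.8  180.4] [ 609. -220.  162.] [ 645. -168.  189.] [ 623.4 -189.7] [56.8 22.8] 66.3
top 196 106 [ 621.  -187.1  200.6] [ 609. -205.  196.] [ 638. -172.  206.] [ 621.7 -186.2] [39.  17.9] 60.0
scene 100 740 [ 646.4 -195.6  105.2] [ 595. -242.  100.] [ 692. -144.  110.] [ 643.8 -193.2] [96.2 96.1] -42.0
scene 155 186 [ 663.3 -210.3  178.6] [ 623. -225.  160.] [ 676. -169.  190.] [ 654.5 -204. ] [61.4 36.6] 57.6
scene 196 242 [ 647.2 -195.8  200.9] [ 613. -226.  196.] [ 676. -167.  206.] [ 645.9 -196.3] [60.2 54.1] 11.7
```

Request:
send_rows --pt "0 0 0 0 0 2 1" --pt "0 0 0 0 0 3.8 1" --pt "0 0 0 0 0 4.7 1" --pt "0 0 0 0 0 5.0 1" --pt "0 0 0 0 0 5.2 1" --pt "0 0 0 0 0 5.3 1" --pt "0 0 0 0 0 5.3 1"

```text
time: 7.15
position: [643.1, -193.9, 127.7]
eef_rot: [0.0, 0.187, 0.982, -0.0]
contact_force: [0.0, -0.6, -3.1]
opening: 0.395
grasp_force: 30.7
```

Request:
send_rows --pt "0 0 0 0 0 0.1 1" --pt "0 0 0 0 0 0.2 1" --pt "0 0 0 0 0 0.3 1" --pt "0 0 0 0 0 0.3 1"

```text
time: 7.65
position: [643.0, -193.8, 124.2]
eef_rot: [-0.0, 0.187, 0.982, 0.0]
contact_force: [0.2, 0.5, -2.1]
opening: 0.395
grasp_force: 30.8
```

Request:
send_rows --pt "0 0 0 0 0 0.05 1" --pt "0 0 0 0 0 0.1 1" --pt "0 0 0 0 0 0.1 1"

```text
time: 8.02
position: [643.0, -193.8, 123.5]
eef_rot: [0.0, 0.187, 0.982, 0.0]
contact_force: [-1.3, 0.0, -2.0]
opening: 0.401
grasp_force: 30.9
```

Request:
send_rows --pt "0 0 0 0 0 0 0.1" --pt "0 0 0 0 0 0 -0.2" --pt "0 0 0 0 0 0 -0.4" --pt "0 0 0 0 0 0 -0.4" --pt "0 0 0 0 0 0 -0.4"

```text
time: 8.65
position: [643.0, -193.9, 123.3]
eef_rot: [0.0, 0.187, 0.982, 0.0]
contact_force: [0.0, 0.0, -1.0]
opening: 0.704
grasp_force: 0.0
```

```bash
cat > look.py <<'E'
from h import *
from plant import robot
s=robot.sense();print(s['time'],s['position'],s['contact_force'],s['opening'])
im=robot.get_image('scene');w=cloud(im,im['pose']);p=w.reshape(-1,3)
c=im['color'].reshape(-1,3).astype(int)
teal=((c[:,1]-c[:,2])>60)&(np.hypot(p[:,0]-643,p[:,1]+194)<50)&(p[:,2]>70)
print('teal',teal.sum(),np.round(np.median(p[teal],0),1) if teal.any() else '',np.histogram(p[teal,2],np.arange(70,180,5))[0])
m=(np.hypot(p[:,0]-643,p[:,1]+194)<46)&(p[:,2]>60)
print(np.histogram(p[m,2],np.arange(60,180,4))[0])
m=(np.hypot(p[:,0]-605,p[:,1]-8)<40)&(p[:,2]>60);print('weight',np.histogram(p[m,2],np.arange(60,180,4))[0])
E
python3 look.py
```

```text
8.65 [ 642.99248071 -193.85033764  123.30854494] [ 0.02708731  0.0388902  -1.00334478] 0.7042314933521713
teal 82 [ 661.4 -200.1  114.7] [ 0  0  2  6 12  7  7  0  9 33  6  0  0  0  0  0  0  0  0  0  0]
[  0   0   9 153 237  46  24  25  21  23  22  26  24  77 118  26  14  17
  18  19  13  22  12  24   6  14  27  35  21]
weight [  0   7  11  24  26   5   0   0   0   2  68 172  52  17  22  12  14  25
  26  47   9  10  13  20   5   0   0   0   0]
```

Request:
send_rows --pt "0 0 0 0 0 -1 -0.4" --pt "0 0 0 0 0 -3 -0.4" --pt "0 0 0 0 0 -7 -0.6" --pt "0 0 0 0 0 -11 -1" --pt "0 0 0 0 0 -13 -1" --pt "0 0 0 0 0 -13 -1" --pt "0 0 0 0 0 -13 -1"

```text
time: 9.57
position: [642.7, -193.8, 252.5]
eef_rot: [-0.001, 0.187, 0.982, 0.0]
contact_force: [-0.3, -0.7, 0.0]
opening: 0.999
grasp_force: 0.0
```

```bash
python3 look.py; python3 - <<'E'
from h import *
from plant import robot
im,pose,w=wrist(robot,'pics/w3.png')
p=w.reshape(-1,3);c=im['color'].reshape(-1,3).astype(int)
near=(np.hypot(p[:,0]-643,p[:,1]+194)<55)
for lo,hi in ((72,82),(108,122)):
    m=near&(p[:,2]>lo)&(p[:,2]<hi);print(lo,m.sum(),np.round(np.median(p[m],0),1),rect(p[m]))
E
```

```text
9.575 [ 642.72128793 -193.76028606  252.5452855 ] [-0.32923456 -0.74811566  0.00585723] 0.9994050202010822
teal 111 [ 652.  -197.8  116. ] [ 0  0  1  6 13  7  5  1 12 60  6  0  0  0  0  0  0  0  0  0  0]
[  0   0  15 145 240  40  19  25  23  25  21  27  25  75 120  15   0   0
   0   0   0   0   0   0   0   0   0   0   0]
weight [  2   5  10  30  18   5   0   0   0   6  72 176  45  19  17  10  21  14
  32  49   9   7  10  27   4   0   0   0   0]
9.625 [ 642.6 -193.7  251.9] [-1.100e-03  1.869e-01  9.824e-01  2.000e-04]
72 4990 [ 637.6 -182.7   75.6] (array([ 643.7, -193.2]), array([95. , 94.8]), 47.6)
108 2768 [ 640.1 -194.1  115.9] (array([ 642.1, -194.8]), array([58.3, 34.1]), -20.3)
```

View pics/w3.png

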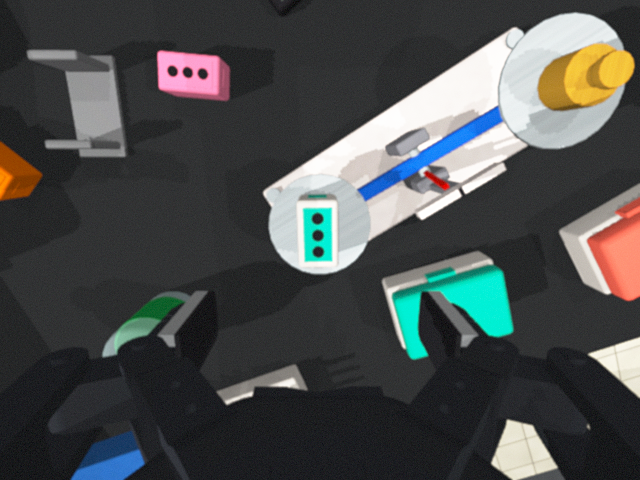

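```bash
python3 -c "
from h import *
c=(643.5,-194,253,68.5)
rows(c,(642.7,-194.5,253,-21.2))
rows((642.7,-194.5,253,-21.2),(642.7,-194.5,96,-21.2))
rows((642.7,-194.5,96,-21.2),(642.7,-194.5,200,-21.2),(461.3,203.5,200,-9.8),(461.3,203.5,100,-9.8))"
```

```text
az 89.7  t 0.06 -0.08 0.00
az -0.0  t 0.00 0.00 15.70
az -0.0  t 0.00 0.00 -10.40
az -11.4  t 30.55 -31.31 -10.40
az -11.4  t 30.55 -31.31 -0.40
```

Request:
send_rows --pt "0 0 20 0 -0.1 0 -1" --pt "0 0 40 0 -0.1 0 -1" --pt "0 0 60 0 -0.1 0 -1" --pt "0 0 80 0 -0.1 0 -1" --pt "0 0 89.7 0 -0.1 0 -1" --pt "0 0 89.7 0 -0.1 0 -1" --pt "0 0 89.7 0 -0.1 0 -1" --pt "0 0 89.7 0 -0.1 0 -1" --pt "0 0 89.7 0 -0.1 5 -1" --pt "0 0 89.7 0 -0.1 10 -1" --pt "0 0 89.7 0 -0.1 10 -1" --pt "0 0 89.7 0 -0.1 10 -1"

```text
time: 11.18
position: [643.3, -195.0, 155.4]
eef_rot: [0.001, 0.825, 0.565, 0.001]
contact_force: [-0.6, -0.2, 1.0]
opening: 1.002
grasp_force: 0.0
```

```bash
python3 - <<'E'
from h import *
from plant import robot
im,pose,w=wrist(robot,'pics/w4.png')
p=w.reshape(-1,3)
m=(np.hypot(p[:,0]-643,p[:,1]+194)<45)&(p[:,2]>108)&(p[:,2]<122);print(m.sum(),np.round(np.median(p[m],0),1),rect(p[m]))
E
```

```text
11.175 [ 643.3 -195.   155.4] [9.000e-04 8.253e-01 5.647e-01 7.000e-04]
6270 [ 643.  -192.6  115.8] (array([ 642.4, -194.5]), array([58.1, 34.3]), -20.3)
```

View pics/w4.png

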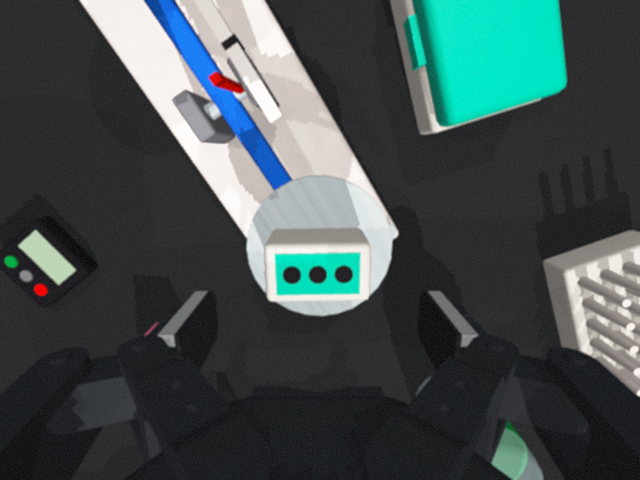

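The cartridge at (317,265) is centred between the jaws, with its ends facing the pads.

Request:
send_rows --pt "0 0 0 0 0 2 -1" --pt "0 0 0 0 0 4 -1" --pt "0 0 0 0 0 5.2 -1" --pt "0 0 0 0 0 5.7 -1" --pt "0 0 0 0 0 5.7 -1" --pt "0 0 0 0 0 5.7 -1" --pt "0 0 0 0 0 5.7 0" --pt "0 0 0 0 0 5.7 1" --pt "0 0 0 0 0 5.7 1" --pt "0 0 0 0 0 5.7 1" --pt "0 0 0 0 0 5.7 1" --pt "0 0 0 0 0 5.7 1" --newtons 25

```text
time: 12.72
position: [643.0, -194.9, 97.0]
eef_rot: [0.001, 0.825, 0.565, 0.0]
contact_force: [2.1, -0.8, 5.9]
opening: 0.674
grasp_force: 27.8
```

Request:
send_rows --pt "0 0 0 0 0 -1 1" --pt "0 0 0 0 0 -4 1" --pt "0 0 0 0 0 -8 1" --pt "0 0 0 0 0 -11.4 1" --pt "0 0 -2 4 -4 -11.4 1" --pt "0 0 -4 8 -8.2 -11.4 1" --pt "0 0 -5 12 -12.3 -11.4 1" --pt "0 0 -6 16 -16.4 -11.4 1" --pt "0 0 -8 20 -20.5 -11.4 1" --pt "0 0 -9 24 -24.6 -11.4 1" --pt "0 0 -10 27.5 -28.2 -11.4 1" --pt "0 0 -11.4 29.5 -30.3 -11.4 1" --pt "0 0 -11.4 30.5 -31.3 -11.4 1" --pt "0 0 -11.4 30.5 -31.3 -11.4 1" --pt "0 0 -11.4 30.5 -31.3 -11.4 1" --pt "0 0 -11.4 30.5 -31.3 -11.4 1"

```text
time: 14.72
position: [461.8, 202.0, 210.2]
eef_rot: [0.0, 0.766, 0.643, -0.0]
contact_force: [0.4, -0.5, -3.2]
opening: 0.673
grasp_force: 28.3
```

```bash
python3 - <<'E'
from h import *
from plant import robot
im,pose,w=wrist(robot,'pics/w5.png')
s=robot.sense();print(s['contact_force'],s['opening'])
p=w.reshape(-1,3);c=im['color'].reshape(-1,3).astype(int)
near=(np.hypot(p[:,0]-461,p[:,1]-204)<58)
m=near&(p[:,2]>50)&(p[:,2]<62);print(m.sum(),np.round(np.median(p[m],0),1),rect(p[m]))
m=near&(p[:,2]>200)&(c.max(1)>170);print('cart',m.sum(),np.round(np.median(p[m],0),1),rect(p[m]))
# the two walls' centre lines
a=np.radians(-9.8);q=p[near&(p[:,2]>50)&(p[:,2]<62)]-[461.3,203.5,0];u=q[:,0]*np.cos(a)+q[:,1]*np.sin(a);v=-q[:,0]*np.sin(a)+q[:,1]*np.cos(a)
for sgn in(-1,1):
    k=(v*sgn>10);k and 0 if False else print(sgn,k.sum(),np.percentile(u[k],[2,98]).round(1),np.percentile(v[k],[5,50,95]).round(1),np.degrees(np.polyfit(u[k],v[k],1)[0]).round(2))
E
```

```text
14.725 [461.8 202.  210.2] [ 0.000e+00  7.657e-01  6.432e-01 -1.000e-04]
[ 0.277068    0.13652804 -3.73063513] 0.6765582494885433
1781 [461.7 223.5  55.5] (array([462.1, 205.6]), array([79.7, 60.2]), -9.7)
cart 13789 [461.6 210.5 228.7] (array([472.5, 200.7]), array([90.9, 34.4]), -9.3)
-1 856 [-37.   38.3] [-27.1 -22.6 -19.7] 0.46
1 925 [-37.5  38.2] [24.6 28.7 32.1] -0.05
```

View pics/w5.png

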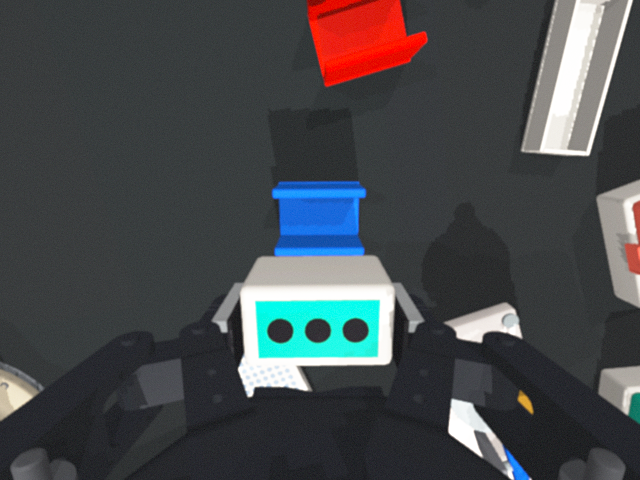

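```bash
cat > rel.py <<'E'
from h import *
from plant import robot
import sys
im,pose,w=wrist(robot,'pics/tmp.png')
p=w.reshape(-1,3);c=im['color'].reshape(-1,3).astype(int);s=robot.sense()['position']
a=np.radians(-9.8);R=np.array([[np.cos(a),np.sin(a)],[-np.sin(a),np.cos(a)]])
ok=~np.isnan(p[:,0])
teal=ok&((c[:,1]-c[:,2])>60)&(c[:,0]>90)&(abs(p[:,2]-s[2]-19)<4)&(np.hypot(p[:,0]-s[0],p[:,1]-s[1])<50)
print('teal',teal.sum(),rect(p[teal]),np.median(p[teal,2]).round(1))
cc=rect(p[teal])[0]
for nm,W in(('wrist',p),):
    m=ok&(abs(p[:,2]-56)<5)&(np.hypot(p[:,0]-461,p[:,1]-204)<60)&(c[:,0]-c[:,2]>50)
    q=(p[m][:,:2]-[461.3,203.5])@R.T
    q1=q[q[:,1]<0];q2=q[q[:,1]>5]
    e=[np.percentile(z,[3,97]).round(1) for z in(q1[:,1],q2[:,1],q[:,0])];print('bay v1,v2,u',e,len(q1),len(q2))
print('cart in bay approx axes',((np.array(cc)-[461.3,203.5])@R.T).round(1),'tcp',((s[:2]-[461.3,203.5])@R.T).round(1))
E
python3 rel.py; python3 - <<'E'
from h import *
d=np.load('top0.npz');a=np.radians(-9.8);R=np.array([[np.cos(a),np.sin(a)],[-np.sin(a),np.cos(a)]])
for n in('top0','scene0'):
    d=np.load(n+'.npz');p=cloud(d,d['pose']).reshape(-1,3);c=d['color'].reshape(-1,3).astype(int)
    m=(abs(p[:,2]-56)<5)&(np.hypot(p[:,0]-461,p[:,1]-204)<60)&(c[:,0]-c[:,2]>40)
    q=(p[m][:,:2]-[461.3,203.5])@R.T
    for z in(q[q[:,1]<0],q[q[:,1]>0]): print(n,len(z),np.percentile(z[:,1],[3,50,97]).round(1),np.percentile(z[:,0],[3,97]).round(1))
E
```

```text
14.775 [461.8 202.1 210.2] [ 0.000e+00  7.657e-01  6.433e-01 -1.000e-04]
teal 5639 (array([460.5, 202.3]), array([46. , 25.3]), -10.3) 229.4
bay v1,v2,u [array([-27.3, -19.7]), array([24.7, 32.2]), array([-36.6,  37.4])] 857 922
cart in bay approx axes [-0.6 -1.3] tcp [ 0.6 -1.2]
top0 113 [-29.9 -25.9 -21.6] [-36.3  37.4]
top0 104 [22.  25.8 30.3] [-37.2  36.9]
scene0 54 [-29.9 -25.4 -19.2] [-38.2  38. ]
scene0 63 [19.9 26.4 32.2] [-37.   38.4]
```

Request:
send_rows --pt "0 0 0 0.2 0 4 1" --pt "0 0 0 0.2 0 8 1" --pt "0 0 0 0.2 0 10.5 1" --pt "0 0 0 0.2 0 11.5 1" --pt "0 0 0 0.2 0 11.5 1" --pt "0 0 0 0.2 0 11.5 1" --pt "0 0 0 0.2 0 11.5 1"

```text
time: 15.7
position: [462.4, 205.1, 96.5]
eef_rot: [0.0, 0.765, 0.644, 0.001]
contact_force: [0.3, -0.4, -2.6]
opening: 0.675
grasp_force: 28.2
```

```bash
python3 rel.py; cp pics/tmp.png pics/w6.png
```

```text
15.7 [462.4 205.1  96.5] [3.000e-04 7.652e-01 6.438e-01 1.000e-03]
teal 5542 (array([461. , 205.1]), array([45.8, 24.6]), -9.3) 115.7Traceback (most recent call last):
  File "rel.py", line 15, in <module>
    e=[np.percentile(z,[3,97]).round(1) for z in(q1[:,1],q2[:,1],q[:,0])];print('bay v1,v2,u',e,len(q1),len(q2))
       ~~~~~~~~~~~~~^^^^^^^^^^
    return _quantile_unchecked(
        a, q, axis, out, overwrite_input, method, keepdims, weights)
    return _ureduce(a,
                    func=_quantile_ureduce_func,
    ...<5 lines>...
                    overwrite_input=overwrite_input,
                    method=method)
    r = func(a, **kwargs)
    result = _quantile(arr,
                       quantiles=q,
    ...<2 lines>...
                       out=out,
                       weights=wgt)
    slices_having_nans = np.isnan(arr[-1, ...])
                                  ~~~^^^^^^^^^
IndexError: index -1 is out of bounds for axis 0 with size 0
```

View pics/w6.png

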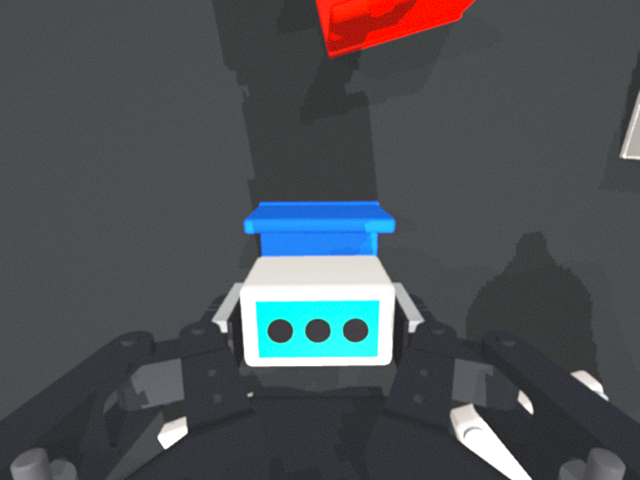

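The cartridge at (317,330) lines up lengthwise with the blue bay, whose far wall is at about (320,218). The near wall is hidden.

```bash
sed -i 's/in(q1\[:,1\],q2\[:,1\],q\[:,0\])/in(q1[:,1],q2[:,1],q[:,0]) if len(z)/' rel.py; python3 rel.py
```

```text
15.75 [462.2 205.1  96.3] [3.000e-04 7.652e-01 6.438e-01 9.000e-04]
teal 5530 (array([460.8, 205.1]), array([45.7, 24.8]), -9.1) 115.5
bay v1,v2,u [array([24.4, 32.1]), array([-36.6,  37. ])] 0 2343
cart in bay approx axes [-0.8  1.5] tcp [0.5 1.7]
```

Request:
send_rows --pt "0 0 0 0.05 0 1.5 1" --pt "0 0 0 0.05 0 3 1" --pt "0 0 0 0.05 0 4.5 1" --pt "0 0 0 0.05 0 5.7 1" --pt "0 0 0 0.05 0 6.3 1" --pt "0 0 0 0.05 0 6.5 1" --pt "0 0 0 0.05 0 6.5 1"

```text
time: 16.68
position: [462.1, 205.5, 30.6]
eef_rot: [0.0, 0.765, 0.644, 0.0]
contact_force: [-0.0, -0.9, -2.8]
opening: 0.68
grasp_force: 28.3
```

Request:
send_rows --pt "0 0 0 0 0 0.1 1" --pt "0 0 0 0 0 0.2 1" --pt "0 0 0 0 0 0.3 1" --pt "0 0 0 0 0 0.4 1" --pt "0 0 0 0 0 0.4 1"

```text
time: 17.3
position: [461.9, 205.4, 27.3]
eef_rot: [0.0, 0.765, 0.644, 0.0]
contact_force: [-4.6, -1.9, 6.0]
opening: 0.676
grasp_force: 29.3
```

Request:
send_rows --pt "0 0 0 0 0 0 0" --pt "0 0 0 0 0 0 -0.6" --pt "0 0 0 0 0 0 -1" --pt "0 0 0 0 0 0 -1" --pt "0 0 0 0 0 0 -1" --pt "0 0 0 0 0 0 -1" --pt "0 0 0 0 0 -2 -1" --pt "0 0 0 0 0 -6 -1" --pt "0 0 0 0 0 -11 -1" --pt "0 0 0 0 0 -17 -1" --pt "0 0 0 0 0 -19 -1" --pt "0 0 0 0 0 -19 -1" --pt "0 0 0 0 0 -19 -1"

```text
time: 18.92
position: [461.3, 205.2, 214.5]
eef_rot: [-0.0, 0.765, 0.644, -0.001]
contact_force: [0.7, -0.2, -0.3]
opening: 1.0
grasp_force: 0.0
```

```bash
python3 - <<'E'
from h import *
from plant import robot
im,pose,w=wrist(robot,'pics/w7.png');s=robot.sense();print(s['contact_force'],s['opening'])
a=np.radians(-9.8);R=np.array([[np.cos(a),np.sin(a)],[-np.sin(a),np.cos(a)]])
p=w.reshape(-1,3);c=im['color'].reshape(-1,3).astype(int);n=np.hypot(p[:,0]-462,p[:,1]-205)<60
t=n&((c[:,1]-c[:,2])>60)&(c[:,1]>c[:,0]-20)&(p[:,2]>38)&(p[:,2]<52)
print('teal',t.sum(),rect(p[t]),np.median(p[t,2]),((rect(p[t])[0]-[461.3,203.5])@R.T))
m=n&(abs(p[:,2]-56)<5)&(c[:,0]-c[:,2]>50)&(c[:,1]<c[:,0]-50)
q=(p[m][:,:2]-[461.3,203.5])@R.T
print([np.percentile(z,[3,97]).round(1) for z in(q[q[:,1]<0,1],q[q[:,1]>0,1],q[:,0])])
E
```

```text
18.925 [461.3 205.2 214.5] [-5.000e-04  7.652e-01  6.438e-01 -1.300e-03]
[-0.3037013   0.11236622 -0.66411031] 1.0009855819917135
teal 1041 (array([460.7, 205.6]), array([44.8, 22.9]), -9.6) 46.576093845090554 [-0.94868469  1.96723089]
[array([-26.8, -19.7]), array([24.2, 32.1]), array([-36.6,  37.5])]
```

View pics/w7.png

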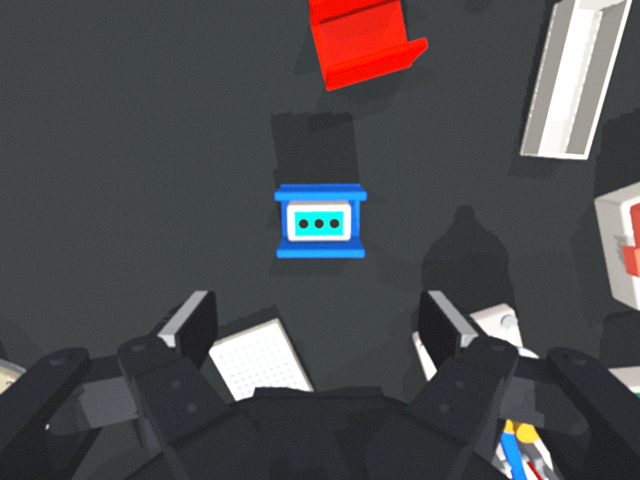

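The cartridge stands upright at (319,223) between the blue bay's walls, with its top at 46 mm, so it is on the floor and centred. The gripper is clear of it.

```bash
python3 -c "
from plant import robot
print(robot.job_done())"
```

```text
the job is handed in; nothing more can be done
None
```

The cartridge outweighed the brass weight, so I set it in the blue bay, where it stands upright on the floor and released; the job is handed in, and no verdict came back.

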